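# Load the preheat carrier with glass colour bars in reverse order

### The job

Move the four glass colour bars from the wooden rack into the steel preheat carrier, one to each socket, in reverse order counted from the yellow ends: the bar nearest the rack's yellow end goes into the socket farthest from the carrier's yellow end, and so on along the row, so that the bar farthest from the rack's yellow end comes to stand nearest the carrier's yellow end. They are glass: never tip one over or drop it; leave each standing upright on the floor of its socket, let go and still.

Things in the scene. Friction and masses are not known exactly. Their poses are not given: they have to be found in the camera images.
- red_center (a point): centre of the red bar, half-way up: a solid red glass cylinder, 30 mm in diameter, 80 mm tall, about 140 g, standing upright in the wooden cup that has a red tab. Its foot is 40 mm below this point; its axis is z.
- blue_center (a point): centre of the blue bar, half-way up: a solid blue glass cylinder, 30 mm in diameter, 80 mm tall, about 140 g, standing upright in the wooden cup that has a blue tab. Its foot is 40 mm below this point; its axis is z.
- white_center (a point): centre of the white bar, half-way up: a solid white glass cylinder, 30 mm in diameter, 80 mm tall, about 140 g, standing upright in the wooden cup that has a white tab. Its foot is 40 mm below this point; its axis is z.
- green_center (a point): centre of the green bar, half-way up: a solid green glass cylinder, 30 mm in diameter, 80 mm tall, about 140 g, standing upright in the wooden cup that has a green tab. Its foot is 40 mm below this point; its axis is z.
- red_cup: fixed open plywood cup on the wooden rack, start of the red bar; flat red tab beside it (+x). 56 mm square, 48 inside, 18 high, floor 4 thick; origin under its centre, 6 mm above the table; axes as the rack's. It stays there; which of the rack's four places it has varies.
- blue_cup: fixed open plywood cup on the wooden rack, start of the blue bar; flat blue tab beside it (+x). 56 mm square, 48 inside, 18 high, floor 4 thick; origin under its centre, 6 mm above the table; axes as the rack's. It stays there; which of the rack's four places it has varies.
- white_cup: fixed open plywood cup on the wooden rack, start of the white bar; flat white tab beside it (+x). 56 mm square, 48 inside, 18 high, floor 4 thick; origin under its centre, 6 mm above the table; axes as the rack's. It stays there; which of the rack's four places it has varies.
- green_cup: fixed open plywood cup on the wooden rack, start of the green bar; flat green tab beside it (+x). 56 mm square, 48 inside, 18 high, floor 4 thick; origin under its centre, 6 mm above the table; axes as the rack's. It stays there; which of the rack's four places it has varies.
- rack: fixed wooden board, 6 mm thick, 350 mm long, with the four cups in a row along its y axis, centred at x = 0, y = -120, -40, 40, 120 mm. Its +y end is its yellow end: a yellow bar 56 x 14 x 14 mm lies across it at y = 164 mm. Origin on the table under the middle of the row. It lies left or right of the carrier; both rows run roughly left to right.
- carrier: fixed steel plate 80 x 350 x 6 mm with a row of four dark square sockets centred at x = 0, y = -120, -40, 40, 120 mm. Sockets 56 mm square, 48 inside; above the table: rim 24 mm, floor 10 mm (as in the wooden cups), centre of a seated bar 50 mm. Its +y end is its yellow end: a yellow bar like the rack's at y = 164 mm (dark bar at the other end). Origin on the table under its centre.
There are look-alikes about, which are no part of the job. What is shaped like the part that bears red_center but black or pink is not meant.

How it is judged (in metres and radians):
At the end, for the whole second after the job is handed in: Each bar stands upright (0.12 rad) on the floor of its socket (centre within 12 mm of the socket's along each carrier axis, 45 to 55 mm above the table); k-th cup from the rack's yellow end -> k-th socket from the carrier's plain end; released, at rest (under 0.02 m/s) (((y of red_cup in the frame of rack between -0.14 and -0.1 m and y of red_center in the frame of carrier between 0.108 and 0.132 m) or (y of red_cup in the frame of rack between -0.06 and -0.02 m and y of red_center in the frame of carrier between 0.028 and 0.052 m) or (y of red_cup in the frame of rack between 0.02 and 0.06 m and y of red_center in the frame of carrier between -0.052 and -0.028 m) or (y of red_cup in the frame of rack between 0.1 and 0.14 m and y of red_center in the frame of carrier between -0.132 and -0.108 m)) and ((y of blue_cup in the frame of rack between -0.14 and -0.1 m and y of blue_center in the frame of carrier between 0.108 and 0.132 m) or (y of blue_cup in the frame of rack between -0.06 and -0.02 m and y of blue_center in the frame of carrier between 0.028 and 0.052 m) or (y of blue_cup in the frame of rack between 0.02 and 0.06 m and y of blue_center in the frame of carrier between -0.052 and -0.028 m) or (y of blue_cup in the frame of rack between 0.1 and 0.14 m and y of blue_center in the frame of carrier between -0.132 and -0.108 m)) and ((y of white_cup in the frame of rack between -0.14 and -0.1 m and y of white_center in the frame of carrier between 0.108 and 0.132 m) or (y of white_cup in the frame of rack between -0.06 and -0.02 m and y of white_center in the frame of carrier between 0.028 and 0.052 m) or (y of white_cup in the frame of rack between 0.02 and 0.06 m and y of white_center in the frame of carrier between -0.052 and -0.028 m) or (y of white_cup in the frame of rack between 0.1 and 0.14 m and y of white_center in the frame of carrier between -0.132 and -0.108 m)) and ((y of green_cup in the frame of rack between -0.14 and -0.1 m and y of green_center in the frame of carrier between 0.108 and 0.132 m) or (y of green_cup in the frame of rack between -0.06 and -0.02 m and y of green_center in the frame of carrier between 0.028 and 0.052 m) or (y of green_cup in the frame of rack between 0.02 and 0.06 m and y of green_center in the frame of carrier between -0.052 and -0.028 m) or (y of green_cup in the frame of rack between 0.1 and 0.14 m and y of green_center in the frame of carrier between -0.132 and -0.108 m)) and x of red_center in the frame of carrier between -0.012 and 0.012 m and z of red_center in the frame of carrier between 0.045 and 0.055 m and angle between each of red_center, blue_center, white_center, green_center's own z axis and vertical below 0.12 rad and linear speed of each of red_bar, blue_bar, white_bar, green_bar below 0.02 m/s and contact force between each of red_bar, blue_bar, white_bar, green_bar and the fingers below 0.1 N and x of blue_center in the frame of carrier between -0.012 and 0.012 m and z of blue_center in the frame of carrier between 0.045 and 0.055 m and x of white_center in the frame of carrier between -0.012 and 0.012 m and z of white_center in the frame of carrier between 0.045 and 0.055 m and x of green_center in the frame of carrier between -0.012 and 0.012 m and z of green_center in the frame of carrier between 0.045 and 0.055 m); the robot touches nothing.
It fails at once if a bar is tipped over (leans more than 0.7 rad) (angle between any of red_center, blue_center, white_center, green_center's own z axis and vertical above 0.7 rad).
It fails at once if a bar is dropped or thrown (moves faster than 0.7 m/s, a fall of about 25 mm, while the fingers do not hold it) ((linear speed of red_bar above 0.7 m/s and contact force between red_bar and the fingers below 0.1 N) or (linear speed of blue_bar above 0.7 m/s and contact force between blue_bar and the fingers below 0.1 N) or (linear speed of white_bar above 0.7 m/s and contact force between white_bar and the fingers below 0.1 N) or (linear speed of green_bar above 0.7 m/s and contact force between green_bar and the fingers below 0.1 N)).
It also fails if it takes over 109 s, if anything falls off the work surface, if the arm or the gripper's body presses on something with over 40 N, if the wrist force passes 120 N, or if a joint passes its speed limit or range.

### The arm

A 6-joint arm with a two-finger parallel gripper is mounted at the origin on the work surface. World frame = base frame: x ahead of the robot, y to its left, z up, the work surface at z = 0. Lengths are in m, angles in degrees, forces in N, time in s.
With the tool pointing down it reaches from about 0.275 to 0.85 m from the base axis. Payload 19 kg.
Tool frame: the origin (TCP) lies at the very end of the fingers, on their centre line; the grasp point (between the pads) lies 19 mm behind it (robot.grasp_offset is the distance from the TCP to the grasp point, in m); z points along the fingers, y is the line along which they close (so a half turn about z gives the same grasp; the last joint's range is limited). The gripper opens to 85 mm and grips with 20 to 120 N. Pads are 22 mm wide; open, the fingers measure 114 mm over their backs; the gripper's body (76 mm by 85 mm) begins 54 mm behind the grasp point. The pads swing forward as they close: fully open they stand 13 mm farther back than shut.
Start: joints at [64.057, 8.623, 82.357, -0, 89.026, -7.678], TCP at [0.18, 0.546, 0.231] pointing down, gripper open.
Joint ranges: [-160.23, 160.23], [-39.13, 120.54], [6.94, 153.29], [-79.49, 259.48], [9.18, 160.14], [-161.06, 161.06]. Speed limits (degrees/s): [108.29, 108.29, 127.2, 172.46, 172.46, 172.46].

### API

Orientations are given as a 3x3 rotation matrix whose columns are the frame's x, y, z axes.
In Python, from rig import robot gives the robot as it stands.
- The arm moves only by the shell command python3 -m jog 'ROWS' [FORCE]. ROWS is JSON, a list of rows, each an object of numbers: "wx", "wy", "wz": the turn, a rotation vector about the world's x, y, z as a fraction of full scale; "x", "y", "z": the shift along the world's x, y, z as a fraction of full scale; "jaw": the closure, from -1 (fully open) to 1 (shut). A call has 1 to 10 rows; each row is the pose to reach, as a shift and turn from the pose commanded when the call began; what a row does not reach only later rows make up. Full scale, the value 1, is 0.75 m for a shift and 45 degrees for a turn. A row lasts 1/10 s, in which the tool goes at most 50 mm and 8.59 degrees, less where a joint would pass 70% of its speed; a pose out of reach is approached as far as the arm can. A call with a number of a shift or a turn outside -1 to 1 is refused whole. A call with a gripper value outside its range is refused whole. The fingers move at their own pace and stop on an object; FORCE is the grip in N (left out, the last holds). Time passes only in rows, so rows that repeat a pose let the fingers close. It gives the time, the measured TCP pose, the force, the opening and the grip force at its end, in the units of the state.
- robot.sense(): the state, without advancing time (a new reading comes with each control period).
- robot.camera(name): name is "scene" or "top" or "wrist"; returns a dict with "color" (400x640x3 uint8, red, green, blue), "mtx" (3x3 intrinsics, pixels), "R" (3x3) and "t" (3): a world point X has camera coordinates R X + t. Camera axes: x right, y down, z forward; pixel columns grow to the right and rows downward; lengths in m; the calibration is good to about 2 mm. The wrist camera is an equidistant fisheye: a pixel r from the principal point sees the ray r / f radians off the axis. A picture is of the moment at which its call begins. There is no depth.
- robot.close_job(): hands the job in; it is judged then, once.
The state is a dict: "time": time; "q": joint angles; "qd": joint speeds; "joint_torque": joint torques, N m; "eef_pos": TCP position; "tool_rot": TCP orientation; "wrist_force": force on the tool from outside, world axes, zero at the start; "ft_torque": the same for the moment, N m; "opening": opening from 0.0 (shut) to 1.0 (fully open); "finger_force": force on a finger pad.
Only numpy, scipy, OpenCV 4.12 (cv2) and the standard library are available. Lean on these libraries where they do the work, as an engineer would, in place of code of your own. Each camera call takes 0.05 s, during which the arm holds its last target. There are 200 camera calls.

## Working session

There is one attempt and no reset: what is moved stays moved. The work goes in short steps, Python scripts to look and compute and a shell command to move; the robot and the scene stay as the last step left them, time stands still between calls to the robot, and variables do not carry over. Pictures are saved under pics/ and viewed, at most 14 in all, crops included, and the job is handed in when it is done.

```bash
ls; mkdir -p pics; python3 - <<'E'
from rig import robot
import cv2,numpy as np
s=robot.sense();print(s['time'],s['eef_pos'],s['tool_rot'],s['opening'])
for n in ('top','scene'):
    c=robot.camera(n);cv2.imwrite(f'pics/{n}0.png',c['color'][...,::-1]);np.savez(f'{n}0.npz',**c);print(n,c['mtx'],c['R'],c['t'])
E
```

```text
pics
0.0 [0.18013134 0.54580196 0.23070049] [[-9.49615914e-01  3.13415606e-01 -5.23888828e-04]
 [ 3.13415997e-01  9.49615358e-01 -1.04148671e-03]
 [ 1.71074689e-04 -1.15320749e-03 -9.99999320e-01]] 1.003603614302544
top [[373.88672762   0.         323.70015904]
 [  0.         373.88672762 199.21413033]
 [  0.           0.           1.        ]] [[ 0.01319777 -0.99977806 -0.01642131]
 [-0.98825541 -0.01054173 -0.15244709]
 [ 0.15224014  0.01824041 -0.9881752 ]] [0.00201868 0.54764197 0.84270791]
scene [[400.27670229   0.         317.57597063]
 [  0.         400.27670229 197.58815929]
 [  0.           0.           1.        ]] [[-0.73781581  0.6749957  -0.00293958]
 [ 0.34298339  0.37114603 -0.86290962]
 [-0.58136927 -0.63767659 -0.50534972]] [ 0.39789931 -0.10349057  1.14861604]
```

View pics/top0.png

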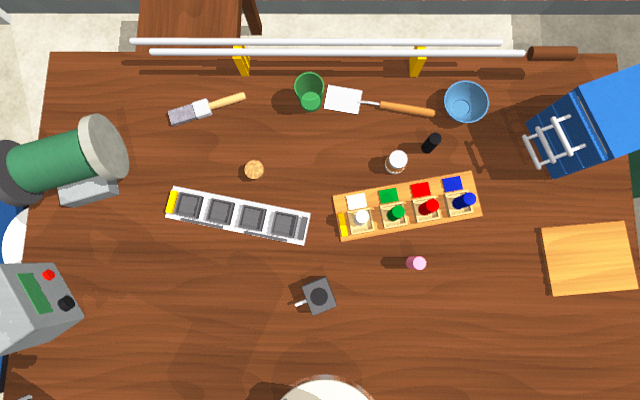

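View pics/scene0.png

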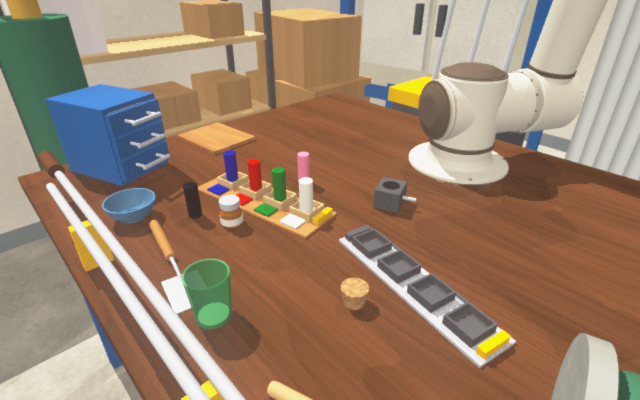

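The top view gives the rack order from its yellow end (338,223) as white, green, red, blue. The carrier's yellow end is at (172,202), on the left. So white goes in the rightmost socket and blue in the leftmost. The pink and black cylinders, the jar and the cork are look-alikes.

```bash
cat > h.py <<'E'
import cv2,numpy as np
def ray(c,uv):
    d=np.linalg.inv(c['mtx'])@np.r_[uv,1.]; R=c['R']; return -R.T@c['t'], R.T@d
def onz(c,uv,z):
    o,d=ray(c,uv); return o+d*(z-o[2])/d[2]
def masks(c):
    h,s,v=[a.astype(int) for a in cv2.split(cv2.cvtColor(c['color'],cv2.COLOR_RGB2HSV))]
    return dict(red=((h<5)|(h>175))&(s>200)&(v>90),blue=(h>110)&(h<130)&(s>180)&(v>60),green=(h>50)&(h<75)&(s>180)&(v>50),
     white=(s<40)&(v>170),grey=(s<60),yellow=(h>22)&(h<32)&(s>190)&(v>150))
def comps(m,roi):
    x0,y0,x1,y1=roi; mm=np.zeros(m.shape,np.uint8); mm[y0:y1,x0:x1]=m[y0:y1,x0:x1]
    n,l,st,ce=cv2.connectedComponentsWithStats(mm)
    return [(st[i],ce[i],l==i) for i in range(1,n) if st[i][4]>25]
E
python3 - <<'E'
from h import *
T=dict(np.load('top0.npz'));S=dict(np.load('scene0.npz'))
for c,n,roi in((T,'top',(325,165,490,250)),(S,'scene',(190,140,340,240))):
    m=masks(c);print(n,-c['R'].T@c['t'])
    for k in('white','green','red','blue','yellow'):
        print(k,[(s.tolist(),p.round(1).tolist()) for s,p,_ in comps(m[k],roi)])
m=masks(T);roi=(155,175,318,255)
mm=np.zeros((400,640),np.uint8);g=(m['grey']|m['yellow'])
x0,y0,x1,y1=roi;mm[y0:y1,x0:x1]=g[y0:y1,x0:x1]
mm=cv2.morphologyEx(mm,cv2.MORPH_CLOSE,np.ones((3,3)))
cs,_=cv2.findContours(mm,cv2.RETR_EXTERNAL,cv2.CHAIN_APPROX_NONE);ct=max(cs,key=cv2.contourArea)
P=np.array([onz(T,p[0],.006)[:2] for p in ct],np.float32)
r=cv2.minAreaRect(P*1000);print('carrier',r,cv2.boxPoints(r))
print('yellow',[onz(T,p,.015) for s,p,_ in comps(m['yellow'],roi)])
E
```

```text
top [ 0.41288953 -0.00758001  0.91626263]
white [([392, 165, 13, 3, 30], [398.1, 165.8]), ([347, 193, 20, 17, 257], [356.3, 201.0]), ([355, 210, 14, 15, 147], [361.8, 216.2])]
green [([379, 188, 19, 15, 215], [388.1, 195.2]), ([388, 206, 16, 15, 170], [395.6, 212.6])]
red [([411, 182, 20, 16, 227], [420.1, 189.4]), ([419, 199, 20, 16, 219], [428.5, 206.5])]
blue [([442, 176, 20, 16, 221], [451.9, 183.5]), ([453, 193, 23, 16, 240], [463.9, 200.3])]
yellow [([338, 213, 10, 24, 135], [342.5, 224.9])]
scene [0.99684202 0.50227535 0.49231945]
white [([299, 177, 13, 35, 410], [305.4, 193.7]), ([219, 195, 20, 16, 222], [227.6, 201.6]), ([280, 214, 25, 14, 211], [292.0, 220.5]), ([221, 218, 21, 8, 109], [231.0, 222.1])]
green []
red [([248, 159, 12, 32, 299], [253.8, 173.2]), ([238, 194, 13, 11, 75], [243.7, 198.5])]
blue [([210, 187, 12, 6, 26], [215.2, 189.3])]
yellow [([313, 207, 19, 14, 77], [322.6, 212.9])]
carrier ((512.3175659179688, 222.23870849609375), (353.8504638671875, 82.05912017822266), 79.2900161743164) [[439.12332   56.020294]
 [519.753     40.7706  ]
 [585.51184  388.45712 ]
 [504.88214  403.70682 ]]
yellow [array([0.54269714, 0.38321863, 0.015     ])]
```

```bash
python3 - <<'E'
from h import *
T=dict(np.load('top0.npz'))
m=masks(T);o=-T['R'].T@T['t']
tabs=[];bars=[]
for k in('white','green','red','blue'):
    cc=sorted([c for c in comps(m[k],(325,170,490,250))],key=lambda c:c[1][1])[-2:]
    tab,bar=cc
    tabs.append(onz(T,tab[1],.008)[:2])
    ys,xs=np.nonzero(bar[2]);P=np.array([onz(T,(x,y),.09)[:2] for x,y in zip(xs,ys)])
    d=P.mean(0)-o[:2];d/=np.linalg.norm(d);n=np.array([-d[1],d[0]])
    a=P@d;b=P@n
    bars.append(d*(np.percentile(a,99)+.001-.015)+n*(b.max()+b.min())/2)
    print(k,'tab',tabs[-1].round(4),'bar',bars[-1].round(4),'w',b.max()-b.min())
tabs=np.array(tabs);v=tabs[0]-tabs[-1];print('len',np.linalg.norm(v),'yaw of +y',np.degrees(np.arctan2(v[1],v[0])))
bars=np.array(bars);v=bars[0]-bars[-1];print('len',np.linalg.norm(v),'yaw of +y',np.degrees(np.arctan2(v[1],v[0])))
c=np.array([.5123,.2222]);u=np.array([np.cos(np.radians(79.29)),np.sin(np.radians(79.29))])
for k,y in zip(('white','green','red','blue'),(-.12,-.04,.04,.12)): print(k,c+u*y)
E
```

```text
white tab [ 0.5492 -0.0707] bar [ 0.5033 -0.0774] w 0.02859804838146135
green tab [ 0.5645 -0.1488] bar [ 0.5145 -0.156 ] w 0.024403938765593103
red tab [ 0.5799 -0.2274] bar [ 0.5292 -0.2319] w 0.027562754710754256
blue tab [ 0.5953 -0.3058] bar [ 0.5455 -0.3137] w 0.02570249547418474
len 0.23956044058149278 yaw of +y 101.1020315339056
len 0.24003278548519943 yaw of +y 100.1237257073994
white [0.48999943 0.10429035]
green [0.50486648 0.18289678]
red [0.51973352 0.26150322]
blue [0.53460057 0.34010965]
```

```bash
python3 -m jog '[{"x":0.43,"y":-0.83,"wz":-1},{"x":0.43,"y":-0.83,"wz":-1},{"x":0.43,"y":-0.83,"wz":-1},{"x":0.43,"y":-0.83,"wz":-1},{"x":0.43,"y":-0.83,"wz":-1},{"x":0.43,"y":-0.83,"wz":-1},{"x":0.43,"y":-0.83,"wz":-1},{"x":0.43,"y":-0.83,"wz":-1},{"x":0.43,"y":-0.83,"wz":-1},{"x":0.43,"y":-0.83,"wz":-1}]'
cat > st.py <<'E'
# python3 st.py x y z yaw : fractions still to go
import sys,numpy as np
from rig import robot
s=robot.sense();p=s['eef_pos'];R=np.array(s['tool_rot'])
print('t',round(s['time'],2),'p',np.round(p,4),'yaw',round(np.degrees(np.arctan2(R[1,1],R[0,1])),2),'tilt',np.round(R[:2,2],4),'open',round(s['opening'],3),'F',np.round(s['wrist_force'],1),'ff',s['finger_force'])
if len(sys.argv)>1:
    g=[float(a) for a in sys.argv[1:]]
    print('go',((np.array(g[:3])-p)/.75).round(4),'wz',round((g[3]-np.degrees(np.arctan2(R[1,1],R[0,1])))/45,4))
E
python3 st.py .503 -.077 .2 11.1
```

```text
t 0.1 p [0.1801 0.5458 0.2308] yaw 71.73 tilt [-0.0005 -0.0009] open 1.005 F [ 0.1  0.3 -1. ] ff 0.0
go [ 0.4305 -0.8304 -0.0411] wz -1.3474validation failed for argument at $[0]...
```

```bash
python3 -m jog '[{"wx":0,"wy":0,"wz":-0.2,"x":0.43,"y":-0.83,"z":0,"jaw":-1},{"wx":0,"wy":0,"wz":-0.4,"x":0.43,"y":-0.83,"z":0,"jaw":-1},{"wx":0,"wy":0,"wz":-0.6,"x":0.43,"y":-0.83,"z":0,"jaw":-1},{"wx":0,"wy":0,"wz":-0.7,"x":0.43,"y":-0.83,"z":0,"jaw":-1},{"wx":0,"wy":0,"wz":-0.8,"x":0.43,"y":-0.83,"z":0,"jaw":-1},{"wx":0,"wy":0,"wz":-0.9,"x":0.43,"y":-0.83,"z":0,"jaw":-1},{"wx":0,"wy":0,"wz":-1,"x":0.43,"y":-0.83,"z":0,"jaw":-1},{"wx":0,"wy":0,"wz":-1,"x":0.43,"y":-0.83,"z":0,"jaw":-1},{"wx":0,"wy":0,"wz":-1,"x":0.43,"y":-0.83,"z":0,"jaw":-1},{"wx":0,"wy":0,"wz":-1,"x":0.43,"y":-0.83,"z":0,"jaw":-1}]'; python3 st.py .503 -.077 .2 11.1
```

```text
time: 1.1
eef_pos: [0.4106, 0.1, 0.2313]
tool_rot: [[-0.45, 0.893, 0.0], [0.893, 0.45, 0.0], [-0.0, 0.0, -1.0]]
wrist_force: [0.7, 1.4, 1.0]
opening: 1.001
finger_force: 0.0
t 1.1 p [0.4106 0.1    0.2313] yaw 26.73 tilt [0.0003 0.0001] open 1.001 F [0.7 1.4 1. ] ff 0.0
go [ 0.1233 -0.236  -0.0418] wz -0.3474
```

Works. Continue to above the white bar at z=0.2 and look with the wrist camera.

```bash
python3 -m jog '[{"wx":0,"wy":0,"wz":-0.15,"x":0.123,"y":-0.236,"z":-0.04,"jaw":-1},{"wx":0,"wy":0,"wz":-0.3,"x":0.123,"y":-0.236,"z":-0.04,"jaw":-1},{"wx":0,"wy":0,"wz":-0.347,"x":0.123,"y":-0.236,"z":-0.04,"jaw":-1},{"wx":0,"wy":0,"wz":-0.347,"x":0.123,"y":-0.236,"z":-0.04,"jaw":-1},{"wx":0,"wy":0,"wz":-0.347,"x":0.123,"y":-0.236,"z":-0.04,"jaw":-1},{"wx":0,"wy":0,"wz":-0.347,"x":0.123,"y":-0.236,"z":-0.04,"jaw":-1},{"wx":0,"wy":0,"wz":-0.347,"x":0.123,"y":-0.236,"z":-0.04,"jaw":-1}]'; python3 st.py .503 -.077 .045 11.1
python3 - <<'E'
from rig import robot
import cv2,numpy as np
c=robot.camera('wrist');cv2.imwrite('pics/w1.png',c['color'][...,::-1]);np.savez('w1.npz',**c);print(c['mtx'],c['R'],c['t'])
E
```

```text
time: 1.8
eef_pos: [0.5022, -0.0743, 0.2013]
tool_rot: [[-0.193, 0.981, -0.0], [0.981, 0.193, 0.0], [0.0, -0.0, -1.0]]
wrist_force: [-0.1, -0.6, -0.3]
opening: 1.0
finger_force: 0.0
t 1.8 p [ 0.5022 -0.0743  0.2013] yaw 11.14 tilt [-0.0003  0.0003] open 1.0 F [-0.1 -0.6 -0.3] ff 0.0
go [ 0.0011 -0.0036 -0.2084] wz -0.0009
[[309.70691629   0.         317.82910346]
 [  0.         309.70691629 202.85840551]
 [  0.           0.           1.        ]] [[ 9.81169348e-01  1.93148323e-01 -6.59827480e-04]
 [ 1.85169831e-01 -9.39656857e-01  2.87675380e-01]
 [ 5.49440058e-02 -2.82380445e-01 -9.57727749e-01]] [-0.47698894 -0.19172847  0.30094332]
```

View pics/w1.png

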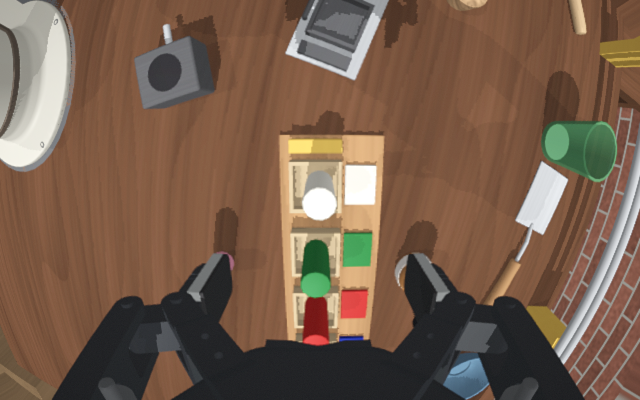

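The wrist view shows the white bar's top at (319,202), green at (316,283), and the pink look-alike and the jar beyond the fingers. I'll refine the bar tops and check the distances to those two.

```bash
cat >> h.py <<'E'
def wonz(c,uv,z):
    d=(np.array(uv)-c['mtx'][:2,2])/c['mtx'][0,0];r=np.linalg.norm(d)
    v=np.r_[d*np.sinc(r/np.pi),np.cos(r)];o=-c['R'].T@c['t'];v=c['R'].T@v
    return o+v*(z-o[2])/v[2]
E
python3 - <<'E'
from h import *
c=dict(np.load('w1.npz'));T=dict(np.load('top0.npz'))
print('white',wonz(c,(319.5,202.5),.09),'green',wonz(c,(316,283),.09))
print('pink foot~',onz(T,(415,264),.04),'jar',onz(T,(397,161),.04))
E
```

```text
white [ 0.50282874 -0.07707419  0.09      ] green [ 0.51511488 -0.15584317  0.09      ]
pink foot~ [ 0.39931569 -0.20348145  0.04      ] jar [ 0.64262466 -0.16624163  0.04      ]
```

```bash
python3 -m jog '[{"wx":0,"wy":0,"wz":0,"x":0.001,"y":-0.0035,"z":-0.05,"jaw":-1},{"wx":0,"wy":0,"wz":0,"x":0.001,"y":-0.0035,"z":-0.1,"jaw":-1},{"wx":0,"wy":0,"wz":0,"x":0.001,"y":-0.0035,"z":-0.15,"jaw":-1},{"wx":0,"wy":0,"wz":0,"x":0.001,"y":-0.0035,"z":-0.19,"jaw":-1},{"wx":0,"wy":0,"wz":0,"x":0.001,"y":-0.0035,"z":-0.213,"jaw":-1},{"wx":0,"wy":0,"wz":0,"x":0.001,"y":-0.0035,"z":-0.213,"jaw":-1},{"wx":0,"wy":0,"wz":0,"x":0.001,"y":-0.0035,"z":-0.213,"jaw":-1}]'; python3 -m jog '[{"wx":0,"wy":0,"wz":0,"x":0,"y":0,"z":0,"jaw":1},{"wx":0,"wy":0,"wz":0,"x":0,"y":0,"z":0,"jaw":1},{"wx":0,"wy":0,"wz":0,"x":0,"y":0,"z":0,"jaw":1},{"wx":0,"wy":0,"wz":0,"x":0,"y":0,"z":0,"jaw":1},{"wx":0,"wy":0,"wz":0,"x":0,"y":0,"z":0,"jaw":1},{"wx":0,"wy":0,"wz":0,"x":0,"y":0,"z":0,"jaw":1},{"wx":0,"wy":0,"wz":0,"x":0,"y":0,"z":0,"jaw":1},{"wx":0,"wy":0,"wz":0,"x":0,"y":0,"z":0,"jaw":1}]' 40; python3 st.py .49 .1043 .042 -10.7
```

```text
time: 2.55
eef_pos: [0.5035, -0.0769, 0.0425]
tool_rot: [[-0.194, 0.981, 0.001], [0.981, 0.194, -0.0], [-0.0, 0.001, -1.0]]
wrist_force: [0.6, -0.5, -0.1]
opening: 1.001
finger_force: 0.0
time: 3.35
eef_pos: [0.5035, -0.0777, 0.042]
tool_rot: [[-0.193, 0.981, 0.001], [0.981, 0.193, -0.0], [-0.0, 0.0, -1.0]]
wrist_force: [-0.6, 0.6, 6.8]
opening: 0.341
finger_force: 38.9
t 3.35 p [ 0.5035 -0.0777  0.042 ] yaw 11.11 tilt [ 0.0005 -0.0002] open 0.341 F [-0.6  0.6  6.8] ff 38.91898512840271
go [-0.018   0.2427 -0.    ] wz -0.4847
```

```bash
python3 -m jog '[{"wx":0,"wy":0,"wz":0,"x":0,"y":0,"z":0.03,"jaw":1},{"wx":0,"wy":0,"wz":0,"x":0,"y":0,"z":0.08,"jaw":1},{"wx":0,"wy":0,"wz":0,"x":0,"y":0,"z":0.12,"jaw":1},{"wx":0,"wy":0,"wz":-0.1,"x":-0.003,"y":0.04,"z":0.12,"jaw":1},{"wx":0,"wy":0,"wz":-0.25,"x":-0.009,"y":0.1,"z":0.12,"jaw":1},{"wx":0,"wy":0,"wz":-0.4,"x":-0.014,"y":0.16,"z":0.12,"jaw":1},{"wx":0,"wy":0,"wz":-0.484,"x":-0.018,"y":0.21,"z":0.12,"jaw":1},{"wx":0,"wy":0,"wz":-0.484,"x":-0.018,"y":0.243,"z":0.12,"jaw":1},{"wx":0,"wy":0,"wz":-0.484,"x":-0.018,"y":0.243,"z":0.12,"jaw":1},{"wx":0,"wy":0,"wz":-0.484,"x":-0.018,"y":0.243,"z":0.12,"jaw":1}]'; python3 st.py .49 .1043 .043 -10.7
python3 - <<'E'
from rig import robot
import cv2,numpy as np
c=robot.camera('wrist');cv2.imwrite('pics/w2.png',c['color'][...,::-1]);np.savez('w2.npz',**c)
E
```

```text
time: 4.35
eef_pos: [0.4896, 0.1049, 0.1314]
tool_rot: [[0.184, 0.983, -0.0], [0.983, -0.184, -0.0], [-0.0, -0.0, -1.0]]
wrist_force: [-0.5, -0.8, -1.0]
opening: 0.34
finger_force: 39.9
t 4.35 p [0.4896 0.1049 0.1314] yaw -10.58 tilt [-0.0005 -0.0002] open 0.34 F [-0.5 -0.8 -1. ] ff 39.85573410987854
go [ 0.0006 -0.0008 -0.1178] wz -0.0026
```

View pics/w2.png

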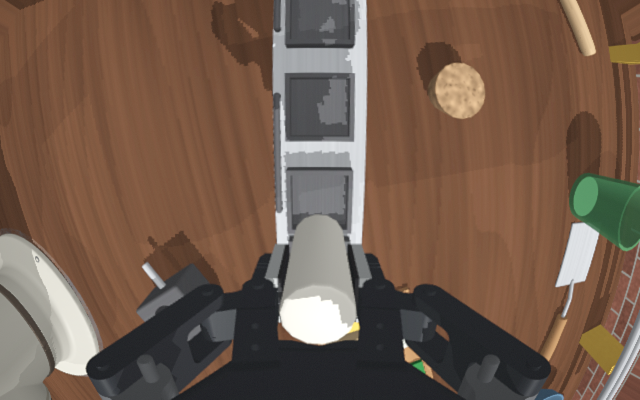

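The view shows the white bar held upright over the carrier, with socket centres at about (320,106) and (320,200), the second partly hidden. I'll check these against the model.

```bash
python3 - <<'E'
from h import *
c=dict(np.load('w2.npz'))
for q in ([(286,73),(354,73),(286,140),(354,140)],[(286,168),(352,168)]):
    p=np.array([wonz(c,a,.024)[:2] for a in q]);print(p.round(4).tolist(),p.mean(0))
E
```

```text
[[0.483, 0.2125], [0.5359, 0.2027], [0.4726, 0.1592], [0.5264, 0.1492]] [0.50449033 0.18090084]
[[0.4679, 0.1366], [0.5211, 0.1267]] [0.49449984 0.13168707]
```

```bash
python3 -m jog '[{"wx":0,"wy":0,"wz":0,"x":0,"y":-0.001,"z":-0.04,"jaw":1},{"wx":0,"wy":0,"wz":0,"x":0,"y":-0.001,"z":-0.08,"jaw":1},{"wx":0,"wy":0,"wz":0,"x":0,"y":-0.001,"z":-0.1,"jaw":1},{"wx":0,"wy":0,"wz":0,"x":0,"y":-0.001,"z":-0.11,"jaw":1},{"wx":0,"wy":0,"wz":0,"x":0,"y":-0.001,"z":-0.115,"jaw":1},{"wx":0,"wy":0,"wz":0,"x":0,"y":-0.001,"z":-0.118,"jaw":1},{"wx":0,"wy":0,"wz":0,"x":0,"y":-0.001,"z":-0.119,"jaw":1},{"wx":0,"wy":0,"wz":0,"x":0,"y":-0.001,"z":-0.119,"jaw":1}]'; python3 st.py .49 .1043 .042 -10.7
```

```text
time: 5.2
eef_pos: [0.4901, 0.1039, 0.0428]
tool_rot: [[0.185, 0.983, 0.001], [0.983, -0.185, 0.0], [0.0, 0.001, -1.0]]
wrist_force: [0.1, 0.1, -0.6]
opening: 0.342
finger_force: 39.9
t 5.2 p [0.4901 0.1039 0.0428] yaw -10.66 tilt [0.0008 0.0001] open 0.342 F [ 0.1  0.1 -0.6] ff 39.88319635391235
go [-0.0001  0.0006 -0.0011] wz -0.0009
```

```bash
python3 -m jog '[{"wx":0,"wy":0,"wz":0,"x":0,"y":0,"z":0,"jaw":-1},{"wx":0,"wy":0,"wz":0,"x":0,"y":0,"z":0,"jaw":-1},{"wx":0,"wy":0,"wz":0,"x":0,"y":0,"z":0,"jaw":-1},{"wx":0,"wy":0,"wz":0,"x":0,"y":0,"z":0,"jaw":-1},{"wx":0,"wy":0,"wz":0,"x":0,"y":0,"z":0,"jaw":-1},{"wx":0,"wy":0,"wz":0,"x":0,"y":0,"z":0,"jaw":-1},{"wx":0,"wy":0,"wz":0,"x":0,"y":0,"z":0.03,"jaw":-1},{"wx":0,"wy":0,"wz":0,"x":0,"y":0,"z":0.08,"jaw":-1},{"wx":0,"wy":0,"wz":0,"x":0,"y":0,"z":0.14,"jaw":-1},{"wx":0,"wy":0,"wz":0,"x":0,"y":0,"z":0.14,"jaw":-1}]'; python3 st.py .5148 -.156 .042 11.1
python3 - <<'E'
from rig import robot
import cv2,numpy as np
c=robot.camera('wrist');cv2.imwrite('pics/w3.png',c['color'][...,::-1]);np.savez('w3.npz',**c)
E
```

```text
time: 6.2
eef_pos: [0.4919, 0.1041, 0.1529]
tool_rot: [[0.185, 0.983, 0.008], [0.983, -0.185, 0.0], [0.002, 0.008, -1.0]]
wrist_force: [0.2, -0.8, -1.0]
opening: 1.001
finger_force: 0.0
t 6.2 p [0.4919 0.1041 0.1529] yaw -10.65 tilt [0.0079 0.0005] open 1.001 F [ 0.2 -0.8 -1. ] ff 0.0
go [ 0.0305 -0.3468 -0.1479] wz 0.4834
```

View pics/w3.png

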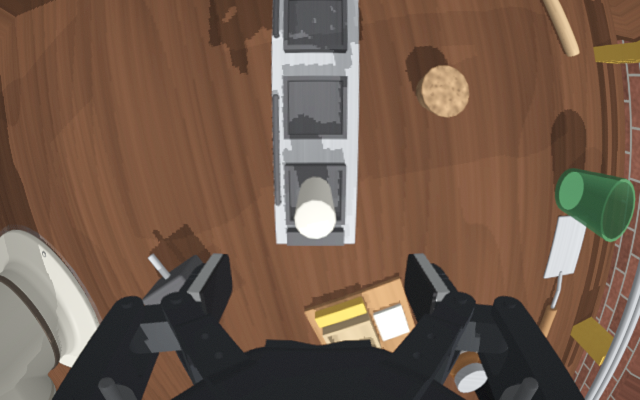

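White stands in the end socket, with its top at (315,218). Next, green.

```bash
python3 -m jog '[{"wx":0,"wy":0,"wz":0.1,"x":0.005,"y":-0.06,"z":0,"jaw":-1},{"wx":0,"wy":0,"wz":0.25,"x":0.01,"y":-0.125,"z":0,"jaw":-1},{"wx":0,"wy":0,"wz":0.4,"x":0.02,"y":-0.19,"z":0,"jaw":-1},{"wx":0,"wy":0,"wz":0.484,"x":0.025,"y":-0.255,"z":0,"jaw":-1},{"wx":0,"wy":0,"wz":0.484,"x":0.03,"y":-0.31,"z":0,"jaw":-1},{"wx":0,"wy":0,"wz":0.484,"x":0.032,"y":-0.347,"z":0,"jaw":-1},{"wx":0,"wy":0,"wz":0.484,"x":0.032,"y":-0.347,"z":0,"jaw":-1},{"wx":0,"wy":0,"wz":0.484,"x":0.032,"y":-0.347,"z":-0.03,"jaw":-1},{"wx":0,"wy":0,"wz":0.484,"x":0.032,"y":-0.347,"z":-0.03,"jaw":-1}]'; python3 st.py .5148 -.156 .042 11.1
```

```text
time: 7.15
eef_pos: [0.5123, -0.1555, 0.1217]
tool_rot: [[-0.193, 0.981, -0.004], [0.981, 0.193, 0.002], [0.003, -0.004, -1.0]]
wrist_force: [-0.6, -1.4, 0.5]
opening: 0.999
finger_force: 0.0
t 7.15 p [ 0.5123 -0.1555  0.1217] yaw 11.11 tilt [-0.0045  0.0022] open 0.999 F [-0.6 -1.4  0.5] ff 0.0
go [ 0.0034 -0.0007 -0.1063] wz -0.0002
```

```bash
python3 -m jog '[{"wx":0,"wy":0,"wz":0,"x":0.002,"y":-0.001,"z":-0.04,"jaw":-1},{"wx":0,"wy":0,"wz":0,"x":0.002,"y":-0.001,"z":-0.08,"jaw":-1},{"wx":0,"wy":0,"wz":0,"x":0.002,"y":-0.001,"z":-0.107,"jaw":-1},{"wx":0,"wy":0,"wz":0,"x":0.002,"y":-0.001,"z":-0.107,"jaw":-1},{"wx":0,"wy":0,"wz":0,"x":0.002,"y":-0.001,"z":-0.107,"jaw":-1}]'; python3 -m jog '[{"wx":0,"wy":0,"wz":0,"x":0,"y":0,"z":0,"jaw":1},{"wx":0,"wy":0,"wz":0,"x":0,"y":0,"z":0,"jaw":1},{"wx":0,"wy":0,"wz":0,"x":0,"y":0,"z":0,"jaw":1},{"wx":0,"wy":0,"wz":0,"x":0,"y":0,"z":0,"jaw":1},{"wx":0,"wy":0,"wz":0,"x":0,"y":0,"z":0,"jaw":1},{"wx":0,"wy":0,"wz":0,"x":0,"y":0,"z":0,"jaw":1},{"wx":0,"wy":0,"wz":0,"x":0,"y":0,"z":0,"jaw":1},{"wx":0,"wy":0,"wz":0,"x":0,"y":0,"z":0,"jaw":1}]' 40; python3 st.py .5049 .1825 .042 -10.7
```

```text
time: 7.65
eef_pos: [0.5154, -0.1567, 0.0453]
tool_rot: [[-0.193, 0.981, -0.0], [0.981, 0.193, 0.0], [0.0, -0.0, -1.0]]
wrist_force: [0.5, 0.3, 0.5]
opening: 1.002
finger_force: 0.0
time: 8.45
eef_pos: [0.5155, -0.1572, 0.0451]
tool_rot: [[-0.193, 0.981, 0.001], [0.981, 0.193, -0.0], [-0.0, 0.0, -1.0]]
wrist_force: [-1.0, 1.0, 7.4]
opening: 0.337
finger_force: 39.0
t 8.45 p [ 0.5155 -0.1572  0.0451] yaw 11.12 tilt [ 0.0005 -0.0003] open 0.337 F [-1.   1.   7.4] ff 38.99413347244263
go [-0.0141  0.4529 -0.0041] wz -0.4849
```

```bash
python3 -m jog '[{"wx":0,"wy":0,"wz":0,"x":0,"y":0,"z":0.03,"jaw":1},{"wx":0,"wy":0,"wz":0,"x":0,"y":0,"z":0.08,"jaw":1},{"wx":0,"wy":0,"wz":0,"x":0,"y":0,"z":0.135,"jaw":1},{"wx":0,"wy":0,"wz":-0.1,"x":-0.002,"y":0.04,"z":0.135,"jaw":1},{"wx":0,"wy":0,"wz":-0.2,"x":-0.004,"y":0.1,"z":0.135,"jaw":1},{"wx":0,"wy":0,"wz":-0.3,"x":-0.006,"y":0.165,"z":0.135,"jaw":1},{"wx":0,"wy":0,"wz":-0.4,"x":-0.008,"y":0.23,"z":0.135,"jaw":1},{"wx":0,"wy":0,"wz":-0.485,"x":-0.01,"y":0.295,"z":0.135,"jaw":1},{"wx":0,"wy":0,"wz":-0.485,"x":-0.012,"y":0.36,"z":0.135,"jaw":1},{"wx":0,"wy":0,"wz":-0.485,"x":-0.014,"y":0.41,"z":0.135,"jaw":1}]'; python3 -m jog '[{"wx":0,"wy":0,"wz":0,"x":0,"y":0.043,"z":0,"jaw":1},{"wx":0,"wy":0,"wz":0,"x":0,"y":0.043,"z":0,"jaw":1},{"wx":0,"wy":0,"wz":0,"x":0,"y":0.043,"z":-0.01,"jaw":1},{"wx":0,"wy":0,"wz":0,"x":0,"y":0.043,"z":-0.01,"jaw":1}]' ; python3 st.py .5049 .1825 .046 -10.7
```

```text
time: 9.45
eef_pos: [0.5041, 0.1529, 0.1459]
tool_rot: [[0.185, 0.983, 0.0], [0.983, -0.185, 0.0], [0.0, -0.0, -1.0]]
wrist_force: [0.7, -0.1, -0.8]
opening: 0.342
finger_force: 39.8
time: 9.85
eef_pos: [0.5043, 0.1818, 0.137]
tool_rot: [[0.186, 0.983, -0.002], [0.983, -0.186, -0.001], [-0.001, -0.002, -1.0]]
wrist_force: [-0.1, -0.4, -1.7]
opening: 0.34
finger_force: 39.8
t 9.85 p [0.5043 0.1818 0.137 ] yaw -10.73 tilt [-0.0018 -0.0006] open 0.34 F [-0.1 -0.4 -1.7] ff 39.78579103946686
go [ 0.0008  0.0009 -0.1213] wz 0.0008
```

```bash
python3 -m jog '[{"wx":0,"wy":0,"wz":0,"x":0,"y":0,"z":-0.04,"jaw":1},{"wx":0,"wy":0,"wz":0,"x":0,"y":0.001,"z":-0.08,"jaw":1},{"wx":0,"wy":0,"wz":0,"x":0,"y":0.001,"z":-0.1,"jaw":1},{"wx":0,"wy":0,"wz":0,"x":0,"y":0.001,"z":-0.11,"jaw":1},{"wx":0,"wy":0,"wz":0,"x":0,"y":0.001,"z":-0.117,"jaw":1},{"wx":0,"wy":0,"wz":0,"x":0,"y":0.001,"z":-0.121,"jaw":1},{"wx":0,"wy":0,"wz":0,"x":0,"y":0.001,"z":-0.121,"jaw":1},{"wx":0,"wy":0,"wz":0,"x":0,"y":0.001,"z":-0.121,"jaw":1}]'; python3 st.py .5049 .1825 .0455 -10.7
```

```text
time: 10.65
eef_pos: [0.5051, 0.1834, 0.0482]
tool_rot: [[0.186, 0.983, 0.001], [0.983, -0.186, 0.0], [0.0, 0.001, -1.0]]
wrist_force: [0.2, -0.9, -0.9]
opening: 0.342
finger_force: 39.8
t 10.65 p [0.5051 0.1834 0.0482] yaw -10.71 tilt [0.0009 0.0002] open 0.342 F [ 0.2 -0.9 -0.9] ff 39.81245934963226
go [-0.0002 -0.0012 -0.0035] wz 0.0002
```

3 mm high; lower it a little, then release and rise.

```bash
python3 -m jog '[{"wx":0,"wy":0,"wz":0,"x":0,"y":0,"z":-0.002,"jaw":1},{"wx":0,"wy":0,"wz":0,"x":0,"y":0,"z":-0.0035,"jaw":1},{"wx":0,"wy":0,"wz":0,"x":0,"y":0,"z":-0.0035,"jaw":1},{"wx":0,"wy":0,"wz":0,"x":0,"y":0,"z":-0.0035,"jaw":1}]'; python3 -m jog '[{"wx":0,"wy":0,"wz":0,"x":0,"y":0,"z":0,"jaw":-1},{"wx":0,"wy":0,"wz":0,"x":0,"y":0,"z":0,"jaw":-1},{"wx":0,"wy":0,"wz":0,"x":0,"y":0,"z":0,"jaw":-1},{"wx":0,"wy":0,"wz":0,"x":0,"y":0,"z":0,"jaw":-1},{"wx":0,"wy":0,"wz":0,"x":0,"y":0,"z":0,"jaw":-1},{"wx":0,"wy":0,"wz":0,"x":0,"y":0,"z":0,"jaw":-1},{"wx":0,"wy":0,"wz":0,"x":0,"y":0,"z":0.03,"jaw":-1},{"wx":0,"wy":0,"wz":0,"x":0,"y":0,"z":0.08,"jaw":-1},{"wx":0,"wy":0,"wz":0,"x":0,"y":0,"z":0.14,"jaw":-1},{"wx":0,"wy":0,"wz":0,"x":0,"y":0,"z":0.14,"jaw":-1}]'; python3 st.py .529 -.232 .042 11.1
python3 - <<'E'
from rig import robot
import cv2,numpy as np
c=robot.camera('wrist');cv2.imwrite('pics/w4.png',c['color'][...,::-1]);np.savez('w4.npz',**c)
E
```

```text
time: 11.05
eef_pos: [0.5049, 0.1835, 0.0451]
tool_rot: [[0.186, 0.983, 0.0], [0.983, -0.186, 0.0], [0.0, 0.0, -1.0]]
wrist_force: [0.3, 0.6, 2.5]
opening: 0.344
finger_force: 40.0
time: 12.05
eef_pos: [0.5069, 0.1839, 0.1557]
tool_rot: [[0.186, 0.983, 0.008], [0.983, -0.186, 0.002], [0.003, 0.008, -1.0]]
wrist_force: [2.2, -0.1, 0.1]
opening: 1.003
finger_force: 0.0
t 12.05 p [0.5069 0.1839 0.1557] yaw -10.7 tilt [0.008  0.0018] open 1.003 F [ 2.2 -0.1  0.1] ff 0.0
go [ 0.0295 -0.5546 -0.1516] wz 0.4845
```

View pics/w4.png

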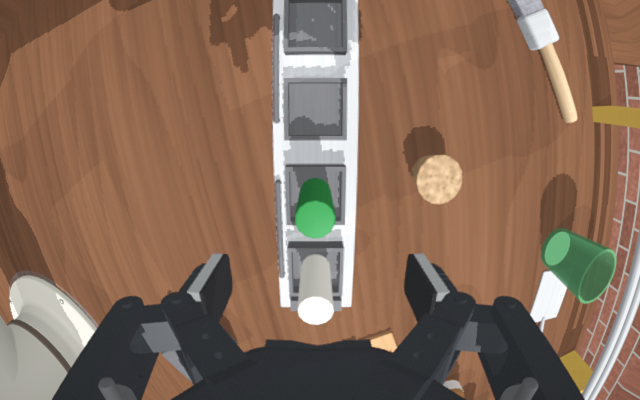

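Green (315,215) and white (315,303) stand in their sockets. Next, red.

```bash
python3 -m jog '[{"wx":0,"wy":0,"wz":0.05,"x":0.003,"y":-0.06,"z":0,"jaw":-1},{"wx":0,"wy":0,"wz":0.1,"x":0.006,"y":-0.125,"z":0,"jaw":-1},{"wx":0,"wy":0,"wz":0.2,"x":0.01,"y":-0.19,"z":0,"jaw":-1},{"wx":0,"wy":0,"wz":0.3,"x":0.013,"y":-0.255,"z":0,"jaw":-1},{"wx":0,"wy":0,"wz":0.4,"x":0.017,"y":-0.32,"z":0,"jaw":-1},{"wx":0,"wy":0,"wz":0.484,"x":0.02,"y":-0.385,"z":0,"jaw":-1},{"wx":0,"wy":0,"wz":0.484,"x":0.024,"y":-0.45,"z":0,"jaw":-1},{"wx":0,"wy":0,"wz":0.484,"x":0.028,"y":-0.51,"z":0,"jaw":-1},{"wx":0,"wy":0,"wz":0.484,"x":0.031,"y":-0.555,"z":0,"jaw":-1},{"wx":0,"wy":0,"wz":0.484,"x":0.031,"y":-0.555,"z":0,"jaw":-1}]'; python3 -m jog '[{"wx":0,"wy":0,"wz":0,"x":0,"y":0,"z":-0.02,"jaw":-1},{"wx":0,"wy":0,"wz":0,"x":0,"y":0,"z":-0.04,"jaw":-1},{"wx":0,"wy":0,"wz":0,"x":0,"y":0,"z":-0.04,"jaw":-1},{"wx":0,"wy":0,"wz":0,"x":0,"y":0,"z":-0.04,"jaw":-1}]'; python3 st.py .529 -.232 .043 11.1
python3 - <<'E'
from rig import robot
import cv2,numpy as np
from h import *
c=robot.camera('wrist')
m=masks(c)
for s,p,_ in comps(m['red'],(230,100,400,340)): print(s,p,wonz(c,(s[0]+s[2]/2,s[1]+s[3]-s[2]/2),.09))
E
```

```text
time: 13.1
eef_pos: [0.5273, -0.2365, 0.1482]
tool_rot: [[-0.189, 0.982, -0.002], [0.982, 0.189, 0.0], [0.001, -0.002, -1.0]]
wrist_force: [-0.5, -0.9, -0.7]
opening: 1.003
finger_force: 0.0
time: 13.5
eef_pos: [0.5278, -0.2318, 0.1192]
tool_rot: [[-0.193, 0.981, -0.001], [0.981, 0.193, 0.001], [0.001, -0.001, -1.0]]
wrist_force: [0.7, 0.7, 0.0]
opening: 1.003
finger_force: 0.0
t 13.5 p [ 0.5278 -0.2318  0.1192] yaw 11.14 tilt [-0.0012  0.0007] open 1.003 F [0.7 0.7 0. ] ff 0.0
go [ 0.0016 -0.0002 -0.1016] wz -0.0009
[301 190  43  42 933] [320.99464094 207.96891747] [ 0.52597523 -0.21502303  0.09      ]
```

```bash
python3 - <<'E'
from rig import robot
import cv2,numpy as np
c=robot.camera('wrist');cv2.imwrite('pics/w5.png',c['color'][...,::-1]);np.savez('w5.npz',**c)
E
```

```text
(no output)
```

View pics/w5.png

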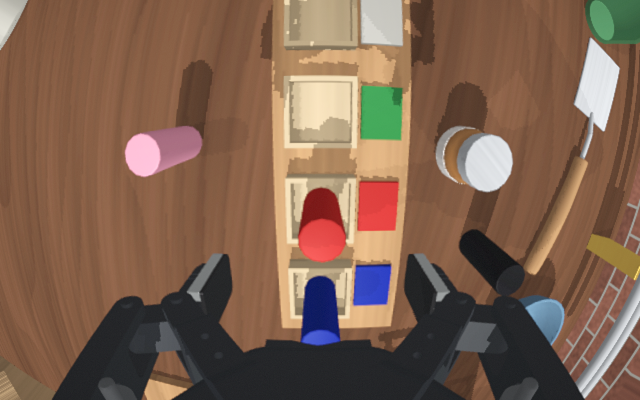

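Red's top disc is at (322,240), which my mask had cut off. It lies centred between the fingers. Quick numeric check, then the grasp.

```bash
python3 - <<'E'
from h import *
c=dict(np.load('w5.npz'));print(wonz(c,(322.5,241),.09),wonz(c,(320,347),.09))
E
python3 -m jog '[{"wx":0,"wy":0,"wz":0,"x":0.001,"y":0,"z":-0.04,"jaw":-1},{"wx":0,"wy":0,"wz":0,"x":0.001,"y":0,"z":-0.08,"jaw":-1},{"wx":0,"wy":0,"wz":0,"x":0.001,"y":0,"z":-0.101,"jaw":-1},{"wx":0,"wy":0,"wz":0,"x":0.001,"y":0,"z":-0.101,"jaw":-1},{"wx":0,"wy":0,"wz":0,"x":0.001,"y":0,"z":-0.101,"jaw":-1}]'; python3 st.py .529 -.232 .043 11.1
```

```text
[ 0.53019126 -0.23459363  0.09      ] [ 0.54571119 -0.31984414  0.09      ]
time: 14.1
eef_pos: [0.5292, -0.2329, 0.0451]
tool_rot: [[-0.192, 0.981, 0.001], [0.981, 0.192, -0.0], [-0.001, 0.001, -1.0]]
wrist_force: [-0.1, -0.6, -0.6]
opening: 1.003
finger_force: 0.0
t 14.1 p [ 0.5292 -0.2329  0.0451] yaw 11.09 tilt [ 0.0006 -0.0005] open 1.003 F [-0.1 -0.6 -0.6] ff 0.0
go [-0.0002  0.0012 -0.0028] wz 0.0002
```

```bash
python3 -m jog '[{"wx":0,"wy":0,"wz":0,"x":0,"y":0,"z":0,"jaw":1},{"wx":0,"wy":0,"wz":0,"x":0,"y":0,"z":0,"jaw":1},{"wx":0,"wy":0,"wz":0,"x":0,"y":0,"z":0,"jaw":1},{"wx":0,"wy":0,"wz":0,"x":0,"y":0,"z":0,"jaw":1},{"wx":0,"wy":0,"wz":0,"x":0,"y":0,"z":0,"jaw":1},{"wx":0,"wy":0,"wz":0,"x":0,"y":0,"z":0,"jaw":1},{"wx":0,"wy":0,"wz":0,"x":0,"y":0,"z":0,"jaw":1},{"wx":0,"wy":0,"wz":0,"x":0,"y":0,"z":0,"jaw":1}]' 40; python3 st.py .5197 .2612 .045 -10.7
```

```text
time: 14.9
eef_pos: [0.529, -0.233, 0.0446]
tool_rot: [[-0.192, 0.981, 0.001], [0.981, 0.192, -0.0], [-0.0, 0.0, -1.0]]
wrist_force: [-0.5, 0.1, 6.0]
opening: 0.338
finger_force: 40.3
t 14.9 p [ 0.529  -0.233   0.0446] yaw 11.07 tilt [ 0.0005 -0.0003] open 0.338 F [-0.5  0.1  6. ] ff 40.30019760131836
go [-1.240e-02  6.589e-01  6.000e-04] wz -0.4838
```

```bash
python3 -m jog '[{"wx":0,"wy":0,"wz":0,"x":0,"y":0,"z":0.03,"jaw":1},{"wx":0,"wy":0,"wz":0,"x":0,"y":0,"z":0.08,"jaw":1},{"wx":0,"wy":0,"wz":0,"x":0,"y":0,"z":0.14,"jaw":1},{"wx":0,"wy":0,"wz":-0.05,"x":-0.001,"y":0.04,"z":0.14,"jaw":1},{"wx":0,"wy":0,"wz":-0.1,"x":-0.002,"y":0.1,"z":0.14,"jaw":1},{"wx":0,"wy":0,"wz":-0.15,"x":-0.003,"y":0.165,"z":0.14,"jaw":1},{"wx":0,"wy":0,"wz":-0.2,"x":-0.004,"y":0.23,"z":0.14,"jaw":1},{"wx":0,"wy":0,"wz":-0.25,"x":-0.005,"y":0.295,"z":0.14,"jaw":1},{"wx":0,"wy":0,"wz":-0.3,"x":-0.006,"y":0.36,"z":0.14,"jaw":1},{"wx":0,"wy":0,"wz":-0.35,"x":-0.008,"y":0.425,"z":0.14,"jaw":1}]'; python3 -m jog '[{"wx":0,"wy":0,"wz":-0.04,"x":-0.001,"y":0.06,"z":0,"jaw":1},{"wx":0,"wy":0,"wz":-0.08,"x":-0.002,"y":0.12,"z":0,"jaw":1},{"wx":0,"wy":0,"wz":-0.12,"x":-0.003,"y":0.18,"z":0,"jaw":1},{"wx":0,"wy":0,"wz":-0.134,"x":-0.004,"y":0.22,"z":0,"jaw":1},{"wx":0,"wy":0,"wz":-0.134,"x":-0.004,"y":0.234,"z":0,"jaw":1},{"wx":0,"wy":0,"wz":-0.134,"x":-0.004,"y":0.234,"z":0,"jaw":1},{"wx":0,"wy":0,"wz":-0.134,"x":-0.004,"y":0.234,"z":0,"jaw":1}]' ; python3 st.py .5197 .2612 .045 -10.7
```

```text
time: 15.9
eef_pos: [0.5222, 0.0878, 0.1491]
tool_rot: [[0.083, 0.997, -0.0], [0.997, -0.083, -0.0], [-0.0, -0.0, -1.0]]
wrist_force: [1.1, -0.9, -1.2]
opening: 0.342
finger_force: 39.9
time: 16.6
eef_pos: [0.5197, 0.2606, 0.1489]
tool_rot: [[0.186, 0.983, -0.001], [0.983, -0.186, -0.001], [-0.001, -0.0, -1.0]]
wrist_force: [-0.0, -0.5, -0.7]
opening: 0.34
finger_force: 39.9
t 16.6 p [0.5197 0.2606 0.1489] yaw -10.7 tilt [-0.0005 -0.0005] open 0.34 F [-0.  -0.5 -0.7] ff 39.919999837875366
go [-0.      0.0008 -0.1386] wz 0.0
```

```bash
python3 -m jog '[{"wx":0,"wy":0,"wz":0,"x":0,"y":0,"z":-0.05,"jaw":1},{"wx":0,"wy":0,"wz":0,"x":0,"y":0.001,"z":-0.1,"jaw":1},{"wx":0,"wy":0,"wz":0,"x":0,"y":0.001,"z":-0.12,"jaw":1},{"wx":0,"wy":0,"wz":0,"x":0,"y":0.001,"z":-0.13,"jaw":1},{"wx":0,"wy":0,"wz":0,"x":0,"y":0.001,"z":-0.135,"jaw":1},{"wx":0,"wy":0,"wz":0,"x":0,"y":0.001,"z":-0.138,"jaw":1},{"wx":0,"wy":0,"wz":0,"x":0,"y":0.001,"z":-0.138,"jaw":1},{"wx":0,"wy":0,"wz":0,"x":0,"y":0.001,"z":-0.138,"jaw":1}]'; python3 st.py .5197 .2612 .0448 -10.7
```

```text
time: 17.4
eef_pos: [0.5201, 0.2623, 0.0465]
tool_rot: [[0.186, 0.983, 0.001], [0.983, -0.186, 0.0], [0.001, 0.001, -1.0]]
wrist_force: [1.1, -0.8, -1.2]
opening: 0.345
finger_force: 39.9
t 17.4 p [0.5201 0.2623 0.0465] yaw -10.7 tilt [0.0012 0.0005] open 0.345 F [ 1.1 -0.8 -1.2] ff 39.91416871547699
go [-0.0006 -0.0015 -0.0023] wz 0.0001
```

```bash
python3 -m jog '[{"wx":0,"wy":0,"wz":0,"x":0,"y":0,"z":-0.001,"jaw":1},{"wx":0,"wy":0,"wz":0,"x":0,"y":0,"z":-0.002,"jaw":1},{"wx":0,"wy":0,"wz":0,"x":0,"y":0,"z":-0.002,"jaw":1},{"wx":0,"wy":0,"wz":0,"x":0,"y":0,"z":-0.002,"jaw":1}]'; python3 -m jog '[{"wx":0,"wy":0,"wz":0,"x":0,"y":0,"z":0,"jaw":-1},{"wx":0,"wy":0,"wz":0,"x":0,"y":0,"z":0,"jaw":-1},{"wx":0,"wy":0,"wz":0,"x":0,"y":0,"z":0,"jaw":-1},{"wx":0,"wy":0,"wz":0,"x":0,"y":0,"z":0,"jaw":-1},{"wx":0,"wy":0,"wz":0,"x":0,"y":0,"z":0,"jaw":-1},{"wx":0,"wy":0,"wz":0,"x":0,"y":0,"z":0,"jaw":-1},{"wx":0,"wy":0,"wz":0,"x":0,"y":0,"z":0.03,"jaw":-1},{"wx":0,"wy":0,"wz":0,"x":0,"y":0,"z":0.08,"jaw":-1},{"wx":0,"wy":0,"wz":0,"x":0,"y":0,"z":0.14,"jaw":-1},{"wx":0,"wy":0,"wz":0,"x":0,"y":0,"z":0.14,"jaw":-1}]'; python3 st.py .545 -.3145 .042 11.1
```

```text
time: 17.8
eef_pos: [0.52, 0.2623, 0.0446]
tool_rot: [[0.186, 0.983, 0.001], [0.983, -0.186, 0.0], [0.0, 0.001, -1.0]]
wrist_force: [-1.2, -0.3, 5.1]
opening: 0.343
finger_force: 40.1
time: 18.8
eef_pos: [0.5218, 0.263, 0.1553]
tool_rot: [[0.186, 0.983, 0.008], [0.983, -0.186, 0.003], [0.004, 0.007, -1.0]]
wrist_force: [0.3, -0.8, -0.0]
opening: 1.001
finger_force: 0.0
t 18.8 p [0.5218 0.263  0.1553] yaw -10.7 tilt [0.0081 0.0029] open 1.001 F [ 0.3 -0.8 -0. ] ff 0.0
go [ 0.0309 -0.77   -0.151 ] wz 0.4844
```

```bash
python3 -m jog '[{"wx":0,"wy":0,"wz":0.04,"x":0.002,"y":-0.06,"z":0,"jaw":-1},{"wx":0,"wy":0,"wz":0.08,"x":0.005,"y":-0.125,"z":0,"jaw":-1},{"wx":0,"wy":0,"wz":0.12,"x":0.007,"y":-0.19,"z":0,"jaw":-1},{"wx":0,"wy":0,"wz":0.16,"x":0.01,"y":-0.255,"z":0,"jaw":-1},{"wx":0,"wy":0,"wz":0.2,"x":0.012,"y":-0.32,"z":0,"jaw":-1},{"wx":0,"wy":0,"wz":0.25,"x":0.015,"y":-0.385,"z":0,"jaw":-1},{"wx":0,"wy":0,"wz":0.3,"x":0.018,"y":-0.45,"z":0,"jaw":-1},{"wx":0,"wy":0,"wz":0.35,"x":0.02,"y":-0.51,"z":0,"jaw":-1},{"wx":0,"wy":0,"wz":0.4,"x":0.023,"y":-0.57,"z":0,"jaw":-1},{"wx":0,"wy":0,"wz":0.44,"x":0.026,"y":-0.63,"z":0,"jaw":-1}]'; python3 -m jog '[{"wx":0,"wy":0,"wz":0.044,"x":0.003,"y":-0.06,"z":0,"jaw":-1},{"wx":0,"wy":0,"wz":0.044,"x":0.006,"y":-0.11,"z":0,"jaw":-1},{"wx":0,"wy":0,"wz":0.044,"x":0.006,"y":-0.139,"z":0,"jaw":-1},{"wx":0,"wy":0,"wz":0.044,"x":0.006,"y":-0.139,"z":0,"jaw":-1},{"wx":0,"wy":0,"wz":0.044,"x":0.006,"y":-0.139,"z":0,"jaw":-1},{"wx":0,"wy":0,"wz":0.044,"x":0.006,"y":-0.139,"z":0,"jaw":-1}]'; python3 st.py .545 -.3137 .043 11.1
python3 - <<'E'
from rig import robot
import cv2,numpy as np
c=robot.camera('wrist');cv2.imwrite('pics/w6.png',c['color'][...,::-1]);np.savez('w6.npz',**c)
E
```

```text
time: 19.8
eef_pos: [0.539, -0.2123, 0.1491]
tool_rot: [[-0.159, 0.987, 0.0], [0.987, 0.159, -0.0], [-0.0, 0.0, -1.0]]
wrist_force: [0.2, 0.4, -0.6]
opening: 1.0
finger_force: 0.0
time: 20.4
eef_pos: [0.5439, -0.3134, 0.1492]
tool_rot: [[-0.193, 0.981, -0.0], [0.981, 0.193, 0.0], [0.0, -0.0, -1.0]]
wrist_force: [-0.7, 0.0, 0.7]
opening: 1.001
finger_force: 0.0
t 20.4 p [ 0.5439 -0.3134  0.1492] yaw 11.13 tilt [-0.0001  0.0003] open 1.001 F [-0.7  0.   0.7] ff 0.0
go [ 0.0015 -0.0004 -0.1416] wz -0.0006
```

View pics/w6.png

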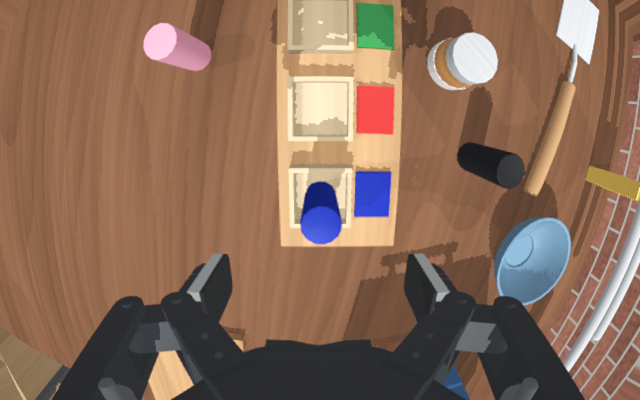

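Blue's top is at (321,224), centred between the open fingers, and the black bar is well clear. Descend and grip.

```bash
python3 - <<'E'
from h import *
c=dict(np.load('w6.npz'));print(wonz(c,(321,224),.09))
E
python3 -m jog '[{"wx":0,"wy":0,"wz":0,"x":0.0015,"y":-0.001,"z":-0.05,"jaw":-1},{"wx":0,"wy":0,"wz":0,"x":0.0015,"y":-0.001,"z":-0.1,"jaw":-1},{"wx":0,"wy":0,"wz":0,"x":0.0015,"y":-0.001,"z":-0.14,"jaw":-1},{"wx":0,"wy":0,"wz":0,"x":0.0015,"y":-0.001,"z":-0.14,"jaw":-1},{"wx":0,"wy":0,"wz":0,"x":0.0015,"y":-0.001,"z":-0.14,"jaw":-1}]'; python3 -m jog '[{"wx":0,"wy":0,"wz":0,"x":0,"y":0,"z":0,"jaw":1},{"wx":0,"wy":0,"wz":0,"x":0,"y":0,"z":0,"jaw":1},{"wx":0,"wy":0,"wz":0,"x":0,"y":0,"z":0,"jaw":1},{"wx":0,"wy":0,"wz":0,"x":0,"y":0,"z":0,"jaw":1},{"wx":0,"wy":0,"wz":0,"x":0,"y":0,"z":0,"jaw":1},{"wx":0,"wy":0,"wz":0,"x":0,"y":0,"z":0,"jaw":1},{"wx":0,"wy":0,"wz":0,"x":0,"y":0,"z":0,"jaw":1},{"wx":0,"wy":0,"wz":0,"x":0,"y":0,"z":0,"jaw":1}]' 40; python3 st.py .5346 .3401 .045 -10.7
```

```text
[ 0.54535828 -0.3160217   0.09      ]
time: 20.95
eef_pos: [0.5452, -0.3148, 0.0452]
tool_rot: [[-0.193, 0.981, 0.0], [0.981, 0.193, -0.0], [-0.0, 0.0, -1.0]]
wrist_force: [-0.0, 0.3, 0.3]
opening: 0.995
finger_force: 0.0
time: 21.75
eef_pos: [0.5452, -0.3156, 0.0449]
tool_rot: [[-0.192, 0.981, 0.001], [0.981, 0.192, -0.001], [-0.001, 0.001, -1.0]]
wrist_force: [-0.6, 0.9, 6.3]
opening: 0.339
finger_force: 38.8
t 21.75 p [ 0.5452 -0.3156  0.0449] yaw 11.07 tilt [ 0.0008 -0.0006] open 0.339 F [-0.6  0.9  6.3] ff 38.83783936500549
go [-1.410e-02  8.742e-01  2.000e-04] wz -0.4838
```

```bash
python3 -m jog '[{"wx":0,"wy":0,"wz":0,"x":0,"y":0,"z":0.03,"jaw":1},{"wx":0,"wy":0,"wz":0,"x":0,"y":0,"z":0.08,"jaw":1},{"wx":0,"wy":0,"wz":0,"x":0,"y":0,"z":0.14,"jaw":1},{"wx":0,"wy":0,"wz":-0.03,"x":-0.001,"y":0.04,"z":0.14,"jaw":1},{"wx":0,"wy":0,"wz":-0.06,"x":-0.002,"y":0.1,"z":0.14,"jaw":1},{"wx":0,"wy":0,"wz":-0.1,"x":-0.003,"y":0.165,"z":0.14,"jaw":1},{"wx":0,"wy":0,"wz":-0.14,"x":-0.004,"y":0.23,"z":0.14,"jaw":1},{"wx":0,"wy":0,"wz":-0.18,"x":-0.005,"y":0.295,"z":0.14,"jaw":1},{"wx":0,"wy":0,"wz":-0.22,"x":-0.006,"y":0.36,"z":0.14,"jaw":1},{"wx":0,"wy":0,"wz":-0.25,"x":-0.007,"y":0.42,"z":0.14,"jaw":1}]'; python3 -m jog '[{"wx":0,"wy":0,"wz":-0.03,"x":-0.001,"y":0.06,"z":0,"jaw":1},{"wx":0,"wy":0,"wz":-0.07,"x":-0.002,"y":0.12,"z":0,"jaw":1},{"wx":0,"wy":0,"wz":-0.11,"x":-0.003,"y":0.18,"z":0,"jaw":1},{"wx":0,"wy":0,"wz":-0.15,"x":-0.004,"y":0.24,"z":0,"jaw":1},{"wx":0,"wy":0,"wz":-0.19,"x":-0.005,"y":0.3,"z":0,"jaw":1},{"wx":0,"wy":0,"wz":-0.22,"x":-0.006,"y":0.36,"z":0,"jaw":1},{"wx":0,"wy":0,"wz":-0.234,"x":-0.007,"y":0.42,"z":0,"jaw":1},{"wx":0,"wy":0,"wz":-0.234,"x":-0.007,"y":0.454,"z":0,"jaw":1},{"wx":0,"wy":0,"wz":-0.234,"x":-0.007,"y":0.454,"z":0,"jaw":1},{"wx":0,"wy":0,"wz":-0.234,"x":-0.007,"y":0.454,"z":0,"jaw":1}]' ; python3 st.py .5346 .3401 .045 -10.7
```

```text
time: 22.75
eef_pos: [0.5391, 0.0017, 0.1493]
tool_rot: [[0.004, 1.0, 0.0], [1.0, -0.004, 0.0], [0.0, 0.0, -1.0]]
wrist_force: [-0.1, -0.9, -0.5]
opening: 0.34
finger_force: 39.6
time: 23.75
eef_pos: [0.5341, 0.3404, 0.1487]
tool_rot: [[0.185, 0.983, -0.001], [0.983, -0.185, -0.001], [-0.001, -0.001, -1.0]]
wrist_force: [0.4, -1.2, -0.9]
opening: 0.338
finger_force: 39.6
t 23.75 p [0.5341 0.3404 0.1487] yaw -10.64 tilt [-0.0007 -0.0005] open 0.338 F [ 0.4 -1.2 -0.9] ff 39.58347022533417
go [ 0.0007 -0.0003 -0.1383] wz -0.0012
```

```bash
python3 -m jog '[{"wx":0,"wy":0,"wz":0,"x":0,"y":0,"z":-0.05,"jaw":1},{"wx":0,"wy":0,"wz":0,"x":0,"y":0,"z":-0.1,"jaw":1},{"wx":0,"wy":0,"wz":0,"x":0,"y":0,"z":-0.12,"jaw":1},{"wx":0,"wy":0,"wz":0,"x":0,"y":0,"z":-0.13,"jaw":1},{"wx":0,"wy":0,"wz":0,"x":0,"y":0,"z":-0.136,"jaw":1},{"wx":0,"wy":0,"wz":0,"x":0,"y":0,"z":-0.139,"jaw":1},{"wx":0,"wy":0,"wz":0,"x":0,"y":0,"z":-0.14,"jaw":1},{"wx":0,"wy":0,"wz":0,"x":0,"y":0,"z":-0.14,"jaw":1},{"wx":0,"wy":0,"wz":0,"x":0,"y":0,"z":-0.14,"jaw":1}]'; python3 st.py .5346 .3401 .0448 -10.7
```

```text
time: 24.65
eef_pos: [0.5347, 0.3404, 0.0449]
tool_rot: [[0.186, 0.983, 0.001], [0.983, -0.186, 0.001], [0.001, 0.001, -1.0]]
wrist_force: [-0.2, 0.0, 1.5]
opening: 0.339
finger_force: 39.6
t 24.65 p [0.5347 0.3404 0.0449] yaw -10.7 tilt [0.001  0.0005] open 0.339 F [-0.2  0.   1.5] ff 39.648767709732056
go [-0.0001 -0.0004 -0.0001] wz 0.0
```

```bash
python3 -m jog '[{"wx":0,"wy":0,"wz":0,"x":0,"y":0,"z":0,"jaw":-1},{"wx":0,"wy":0,"wz":0,"x":0,"y":0,"z":0,"jaw":-1},{"wx":0,"wy":0,"wz":0,"x":0,"y":0,"z":0,"jaw":-1},{"wx":0,"wy":0,"wz":0,"x":0,"y":0,"z":0,"jaw":-1},{"wx":0,"wy":0,"wz":0,"x":0,"y":0,"z":0,"jaw":-1},{"wx":0,"wy":0,"wz":0,"x":0,"y":0,"z":0,"jaw":-1},{"wx":0,"wy":0,"wz":0,"x":0,"y":0,"z":0.03,"jaw":-1},{"wx":0,"wy":0,"wz":0,"x":0,"y":0,"z":0.08,"jaw":-1},{"wx":0,"wy":0,"wz":0,"x":0,"y":0,"z":0.14,"jaw":-1},{"wx":0,"wy":0,"wz":0,"x":0,"y":0,"z":0.2,"jaw":-1}]'; python3 -m jog '[{"wx":0,"wy":0,"wz":0,"x":0,"y":0,"z":0.02,"jaw":-1},{"wx":0,"wy":0,"wz":0,"x":0,"y":0,"z":0.02,"jaw":-1},{"wx":0,"wy":0,"wz":0,"x":0,"y":0,"z":0.02,"jaw":-1},{"wx":0,"wy":0,"wz":0,"x":0,"y":0,"z":0.02,"jaw":-1}]'
python3 - <<'E'
from rig import robot
import cv2,numpy as np
c=robot.camera('wrist')['color'];s=robot.camera('scene')['color']
cv2.imwrite('pics/end.png',np.vstack([c[:300],s[100:]])[...,::-1])
E
```

```text
time: 25.65
eef_pos: [0.534, 0.34, 0.1957]
tool_rot: [[0.186, 0.983, -0.001], [0.983, -0.186, -0.0], [-0.0, -0.001, -1.0]]
wrist_force: [0.3, -0.0, 0.2]
opening: 1.001
finger_force: 0.0
time: 26.05
eef_pos: [0.5339, 0.3399, 0.2074]
tool_rot: [[0.186, 0.983, -0.002], [0.983, -0.186, -0.001], [-0.001, -0.002, -1.0]]
wrist_force: [0.3, -0.4, -0.1]
opening: 0.998
finger_force: 0.0
```

View pics/end.png

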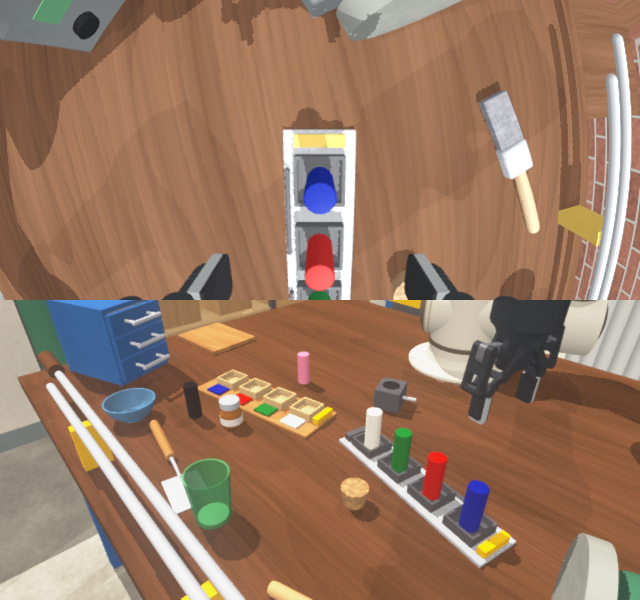

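All four bars stand upright in their sockets: blue next to the yellow end (475,505), then red, green, and white at the plain end (374,430). The arm is clear.

```bash
python3 -c "from rig import robot;print(robot.close_job())"
```

```text
the job is handed in; nothing more can be done
None
```

The job is handed in: all four bars stand upright and released in the carrier in reverse order (blue at the yellow end, then red, green, white), seen in the last camera picture at about 26 s; no verdict was returned.

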